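# Close the yerba tin with its nested lids, then lift off the outer lid alone

### The arm

A 6-joint arm with a two-finger parallel gripper is mounted at the origin on the work surface. World frame = base frame: x ahead of the robot, y to its left, z up, the work surface at z = 0. Lengths are in m, angles in rad, forces in N, time in s.
With the tool pointing down it reaches from about 0.35 to 0.85 m from the base axis. Payload 8.1 kg.
Tool frame: the origin (TCP) lies at the very end of the fingers, on their centre line; the grasp point (between the pads) lies 19 mm behind it; z points along the fingers, y is the direction in which the jaws open and shut (so a half turn about z gives the same grasp; the last joint's range is limited). The gripper opens to 93 mm and grips with 3 to 60 N. Pads are 15 mm wide; open, the fingers measure 128 mm over their backs; the gripper's body (75 mm by 188 mm) begins 65 mm behind the grasp point.
Start: joints at [1.132, 0.13, 1.488, -0, 1.523, -0.085], TCP at [0.208, 0.563, 0.219] pointing down, gripper open.
Joint ranges: [-2.96, 2.96], [-0.89, 2.26], [0.02, 2.5], [-1.34, 4.48], [0, 2.73], [-2.66, 2.66]. Speed limits (rad/s): [2.39, 2.39, 2.79, 3.14, 3.14, 3.14].

### API

Orientations are given as a rotation vector (axis times angle).
In Python, from plant import robot gives the robot as it stands.
- The arm moves only by the shell command python3 -m inch 'ROWS' [FORCE]. ROWS is JSON, a list that holds one entry, the list of rows, each a list of 7 numbers: the shift along the tool's x, y, z in cm, then the turn, a rotation vector about the tool's x, y, z in degrees, then the gripper command: -1 is fully open, 1 is shut, values between are in proportion. A call has 1 to 5 rows; each row shifts and turns the commanded pose from where the row before left it, along the tool's axes as they then stand; what a row does not reach is not made up. A row lasts 1/10 s, in which the tool goes at most 50 mm and 8.59 degrees, less where a joint would pass 70% of its speed; a pose out of reach is approached as far as the arm can. A call with a gripper value outside its range is refused whole. The fingers move at their own pace and stop on an object; FORCE is the grip in N (left out, the last holds). Time passes only in rows, so rows that do not move let the fingers close. It gives the time, the measured TCP pose, the force and the opening at its end, in the units of the state.
- robot.read_state(): the state, without advancing time (a new reading comes with each control period).
- robot.read_camera(name): name is "scene" or "top"; returns a dict with "image" (400x640x3 uint8, blue, green, red), "K" (3x3 intrinsics, pixels), "distortion" ([k1, k2, p1, p2, k3] as OpenCV has them; the pictures are not rectified), "R" (3x3) and "t" (3): a world point X has camera coordinates R X + t. Camera axes: x right, y down, z forward; pixel columns grow to the right and rows downward; lengths in m; the calibration is good to about 2 mm. A picture is of the moment at which its call begins. There is no depth.
- robot.close_job(): hands the job in, once; it reports no verdict.
The state is a dict: "t": time; "q": joint angles; "dq": joint speeds; "joint_torque": joint torques, N m; "tool_pos": TCP position; "orientation": TCP orientation; "force": force on the tool from outside, world axes, zero at the start; "wrist_torque": the same for the moment, N m; "opening": finger opening in m.
Only numpy, scipy, OpenCV 4.12 (cv2) and the standard library are available. Lean on these libraries where they do the work, as an engineer would, in place of code of your own. Each camera call takes 0.05 s, during which the arm holds its last target. There are 200 camera calls.

### The job

The yerba tin has just been filled: swing its carrying handle down to the front until the grip rests in the catch, then carry the two nested lids over together by the outer lid's knob, lower them onto the tin and press straight down until the inner lid snaps home in the mouth. Now lift the outer lid alone straight up so that I can see the inner lid has sealed and stays seated, and finish still holding the outer lid level above the tin, about 6 cm higher than it sat. Do not shift or tip the tin, and leave the gourd, the canister and the bombilla where they are.

Things in the scene. Friction and masses are not known exactly. Their poses are not given: they have to be found in the camera images.
- organizer: low two-tier bamboo organizer, 290 (x) by 640 (y) by 85 mm high, fixed on the counter; origin under its centre on the counter; everything else stands on its top board (85 mm above the counter). A clear sliding panel closes part of its front.
- tin: loose round brushed-steel tin, 90 mm across, 115 mm high, about 0.9 kg, open at the top, wall 3 mm; origin at the centre of its underside; its -x side is its front, where the catch is (roughly towards the robot). A wire bail handle is hinged on its two sides (+y and -y), reaching to 58 mm from the axis.
- tin_mouth (a point): centre of the tin's open mouth in the plane of the rim, 115 mm above the tin's origin. Opening 82 mm across, with four small sprung noses just inside that snap over the bead of the inner lid: it starts to resist about 8 mm before home, takes about 8 N to push in and about 10 N to pull out.
- handle_hinge (a point): middle of the handle's hinge line, on the tin's axis 97 mm above its underside (18 mm below the rim); the hinge line runs along the tin's y.
- bail (a joint): angle of the carrying handle (rad): 0 standing straight up over the mouth, positive leaning to the tin's front (-x side), stop at 1.85 where the grip lies in the catch. It starts within 0.35 of upright. The hinge is stiff enough to stay where it is left (about 0.7 N at the grip moves it).
- handle_grip (a point): centre of the handle's round wooden grip: 12 mm thick, 56 mm long, lying along the tin's y, 72 mm from the hinge line. Sideways of the grip the 5 mm wire slopes down to the hinges.
- tin_catch (a point): where the centre of the grip lies when the handle is down: two upturned wire hooks on the tin's front, 69 mm in front of the tin's axis and 38 mm below the rim. The hook tips stand lower than the top of the grip.
- outer_lid: outer lid: brushed-steel cap, 101 mm across, flat top 27 mm above its lower edge, knob on top; origin at the centre of the lower edge. About 0.17 kg. A spring clip under its top holds the inner lid: lifted by the knob, the pair hangs together; it parts at a pull of 3 to 4 N once the tin holds the inner lid. Seated on the tin, the origin is 9 mm below the rim.
- inner_lid: inner lid, nested in the outer one and mostly hidden by it: steel plug 79 mm across and 17 mm deep with a tapered foot, above it a flange 88 mm across and 3 mm thick, and on top a 16 mm button; origin at the centre of its underside, 8 mm below the outer lid's origin while nested. About 0.09 kg. Seated on the tin its flange lies on the rim and its origin is 17 mm below the rim.
- coaster: wooden coaster, 100 mm across, 8 mm thick, fixed on the organizer's top board; origin under its centre. The nested lids stand on it at the start.
- gourd: white ceramic mate gourd standing upside down, 82 mm across, 93 mm high; origin under its centre. Leave alone.
- canister: clear plastic canister with grey twist cap, 72 mm across, 110 mm high; origin under its centre. Leave alone.
- bombilla: steel drinking straw lying along its x, 175 mm long, 12 mm high; origin under its middle. Leave alone.
- outer_lid_knob (a point): centre of the outer lid's upright wooden knob, 41 mm above the lid's origin; the knob is 25 mm thick and 28 mm tall, from 14 mm below this point (the flat top) to 14 mm above.
Mind the look-alikes: they are no part of the job. What is shaped like the tin but red is not meant.

How it is judged:
On the way, in this order (a step that is already met when the one before it is completed fails the run):
1. the handle is swung down to the front and its grip rests in the catch (value of joint bail above 1.77 rad), for 0.2 s.
2. both lids, still nested, are on the tin with the inner lid pressed home in the mouth (z of inner_lid in the frame of tin_mouth below -0.015 m and horizontal distance between inner_lid and tin_mouth below 0.005 m and z of outer_lid in the frame of inner_lid below 0.011 m and horizontal distance between outer_lid and inner_lid below 0.006 m), for 0.2 s.
3. the outer lid alone is lifted clear above the tin, the inner lid staying seated (z of outer_lid in the frame of tin_mouth above 0.03 m and z of inner_lid in the frame of tin_mouth below -0.015 m), for 0.2 s.
At the end, for the whole second after the job is handed in: gripper holds the outer lid still, level (0.2 rad), within 30 mm of straight above the tin, lower edge 30 to 120 mm over the rim, touching nothing else; inner lid seated (2 mm of home, centred 5 mm, level 0.06 rad); handle in its catch (above 1.77 rad); tin upright and at rest (all of step 3 and z of outer_lid in the frame of tin_mouth below 0.12 m and horizontal distance between outer_lid and tin_mouth below 0.03 m and angle between outer_lid's own z axis and vertical below 0.2 rad and contact force between the fingers and outer_lid above 1 N and contact force between outer_lid and tin below 0.05 N and contact force between each of outer_lid, the arm and inner_lid below 0.05 N and linear speed of each of outer_lid, tin below 0.03 m/s and z of inner_lid in the frame of tin_mouth above -0.019 m and horizontal distance between inner_lid and tin_mouth below 0.005 m and angle between the z axis of inner_lid and the z axis of tin, either way round below 0.06 rad and value of joint bail above 1.77 rad and angle between tin's own z axis and vertical below 0.05 rad); the arm keeps its last pose, push and grip.
It fails at once if the two lids come apart away from the tin (distance between inner_lid and outer_lid above 0.02 m and horizontal distance between inner_lid and tin_mouth above 0.02 m).
It fails at once if the tin is pushed more than 40 mm away or tipped (distance of tin from where it was at the start of the episode above 0.04 m or angle between tin's own z axis and vertical above 0.25 rad).
It fails at once if the gourd, canister or bombilla is disturbed (distance of any of gourd, canister from where it was at the start of the episode above 0.02 m or distance of bombilla from where it was at the start of the episode above 0.03 m).
It also fails if it takes over 67 s, if anything falls off the work surface, if the arm or the gripper's body presses on something with over 40 N, if the wrist force passes 120 N, or if a joint passes its speed limit or range.

## Working session

There is one attempt and no reset: what is moved stays moved. The work goes in short steps, Python scripts to look and compute and a shell command to move; the robot and the scene stay as the last step left them, time stands still between calls to the robot, and variables do not carry over. Pictures are saved under pics/ and viewed, about 8 in all and at most 12, crops included, and the job is handed in when it is done.

```bash
mkdir -p pics; ls
cat > h.py <<'E'
import numpy as np, cv2
from plant import robot
from scipy.spatial.transform import Rotation as Ro
def cam(n,f=None):
    c=robot.read_camera(n)
    if f: cv2.imwrite('pics/'+f,c['image'])
    return c
def ray(c,uv):
    p=cv2.undistortPoints(np.array([[uv]],float),np.array(c['K']),np.array(c['distortion']))[0,0]
    R=np.array(c['R']);t=np.array(c['t']).ravel()
    return -R.T@t, R.T@np.array([p[0],p[1],1])
def plane(c,uv,z):
    o,d=ray(c,uv); return o+d*(z-o[2])/d[2]
def proj(c,X):
    return cv2.projectPoints(np.array(X,float).reshape(-1,1,3),cv2.Rodrigues(np.array(c['R']))[0],np.array(c['t'],float),np.array(c['K']),np.array(c['distortion']))[0][:,0]
def tri(c1,u1,c2,u2):
    o1,d1=ray(c1,u1);o2,d2=ray(c2,u2)
    s=np.linalg.lstsq(np.c_[d1,-d2],o2-o1,rcond=None)[0]
    a=o1+s[0]*d1;b=o2+s[1]*d2
    return (a+b)/2,np.linalg.norm(a-b)
E
python3 - <<'E'
from h import *
for n in('scene','top'):
    c=cam(n,n+'0.png'); o,_=ray(c,(320,200)); print(n,o,plane(c,(320,200),.085),c['K'][0])
s=robot.read_state();print(s)
E
```

```text
pics
scene [ 1.31672792 -0.52536197  0.84589223] [0.47952936 0.14630212 0.085     ] [458.29432486   0.         318.76947652]
top [0.38251526 0.07338459 1.2410808 ] [0.5724555  0.08427705 0.085     ] [481.927459     0.         316.86070258]
{'t': 0.1, 'q': array([ 1.13159605e+00,  1.31103349e-01,  1.48913328e+00,  5.73053556e-06,
        1.52299569e+00, -8.53960220e-02]), 'dq': array([-0.00200818, -0.00245617,  0.00029386,  0.0004981 ,  0.00202908,
        0.00085188]), 'joint_torque': array([ 4.65942576e-04, -5.61335349e+01, -4.93098199e+01,  7.69254053e-02,
        2.91033840e-02, -1.13380991e-04]), 'tool_pos': array([0.20764397, 0.5623946 , 0.21770214]), 'orientation': array([-5.52784759e-01, -3.09213863e+00,  2.48480812e-03]), 'force': array([-0.22978717,  0.53168784,  0.1705301 ]), 'wrist_torque': array([-0.01656143,  0.00802213,  0.06453491]), 'opening': 0.09265116359025774}
```

View pics/scene0.png

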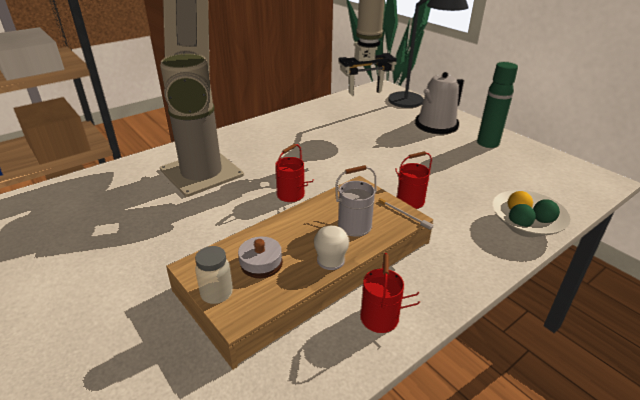

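View pics/top0.png

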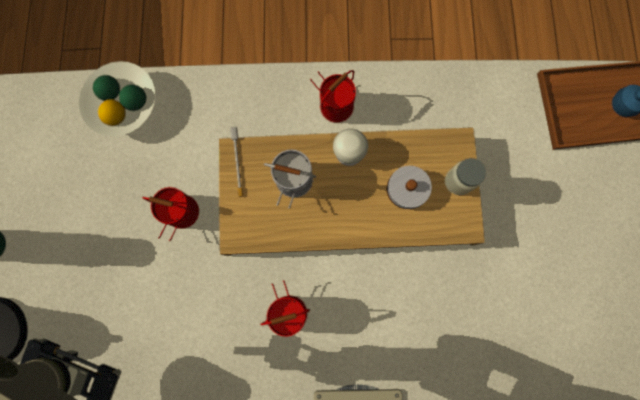

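Scene: steel tin on the organizer at (356,208), lids at (260,256), canister (213,275), gourd (332,247), bombilla (405,213). Top: tin (292,172), grip (290,169), lids/knob (410,186), canister (467,176), gourd (350,146), bombilla (237,160). Candidates for the tin, by top pixel: steel (292,172), red (337,98), red (174,208), red (287,316). I choose the steel one and check it in a close crop.

Run:
```python
import cv2,numpy as np
a=cv2.imread('pics/top0.png')[135:215,260:340]; b=cv2.imread('pics/scene0.png')[155:245,320:410]; d=cv2.imread('pics/top0.png')[145:225,380:490];
e=cv2.imread('pics/scene0.png')[230:310,185:295]
r=lambda i,w,h:cv2.resize(i,(w,h),interpolation=cv2.INTER_CUBIC)
cv2.imwrite('pics/crop1.png',np.vstack([np.hstack([r(a,300,300),r(b,300,300)]),np.hstack([r(d,300,218),r(e,300,218)])]))
```

```text
(no output)
```

View pics/crop1.png

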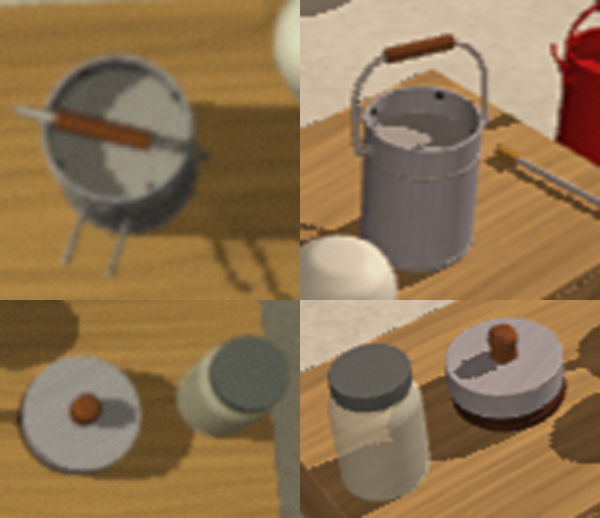

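The top crop shows the steel tin with its rim centre at top px (291.7,168.9), the upright grip at (287,170) and the hook tips at (278,205) and (289,207). It is not red, so the choice stands. The knob is at about (411.5,186).

```bash
cat >> h.py <<'E'
def brown(c,roi):
    u0,v0,u1,v1=roi; h=cv2.cvtColor(c['image'],cv2.COLOR_BGR2HSV)[v0:v1,u0:u1].astype(int)
    m=((h[...,0]<=12)&(h[...,1]>130)&(h[...,2]>40)).astype(np.uint8)
    n,l,st,ce=cv2.connectedComponentsWithStats(m)
    i=1+np.argmax(st[1:,4]); ys,xs=np.where(l==i); p=np.c_[xs+u0,ys+v0].astype(np.float32)
    r=cv2.minAreaRect(p); return p.mean(0),len(p),cv2.boxPoints(r),r
E
python3 - <<'E'
from h import *
s=cam('scene');t=cam('top')
# known plane
for n,rs,rt in(('grip',(335,155,380,185),(268,150,312,190)),('knob',(245,232,275,258),(400,172,424,200))):
    a=brown(s,rs);b=brown(t,rt)
    print(n,a[0],a[1],b[0],b[1],b[3]); X,e=tri(s,a[0],t,b[0]);print(X.round(4),round(e,4))
    q=b[2]; L=sorted([(np.linalg.norm(q[i]-q[(i+1)%4]),i) for i in range(4)])[-1][1]
    p0,p1=plane(t,q[L],X[2]),plane(t,q[(L+1)%4],X[2]); d=p1-p0; print('dir deg',np.degrees(np.arctan2(d[1],d[0])),np.linalg.norm(d))
C=plane(t,(291.7,168.9),.200);print('rim',C)
h=[plane(t,p,.165) for p in((277.9,204.9),(289.3,207.3))];print('hooks',h); m=(h[0]+h[1])/2; print('front dir',np.degrees(np.arctan2(*(m-C)[[1,0]])),'hooks line',np.degrees(np.arctan2(*(h[0]-h[1])[[1,0]])))
# lid disc in top: grey mask
hs=cv2.cvtColor(t['image'],cv2.COLOR_BGR2HSV).astype(int);m=((hs[...,1]<60)&(hs[...,2]>60)).astype(np.uint8)
k=np.zeros_like(m);k[160:212,384:437]=1;m*=k
cs=max(cv2.findContours(m,0,1)[0],key=cv2.contourArea);hu=cv2.convexHull(cs);print('lid',cv2.fitEllipse(hu));e=cv2.fitEllipse(hu);print(plane(t,e[0],.128))
# tin rim: bounding of rim via scene proj check
for z,c,nm in((.2,C,'rim'),):
    w=np.linspace(0,6.28,4,0); print(proj(t,[[c[0]+.045*np.cos(a),c[1]+.045*np.sin(a),z] for a in w]).round(1),proj(s,[[c[0]+.045*np.cos(a),c[1]+.045*np.sin(a),z] for a in w]).round(1))
for nm,uv,z in(('gourd',(350,146),.16),('canister',(469,173),.195)): print(nm,plane(t,uv,z))
E
```

```text
grip [355.275 169.05 ] 80 [278.81818 168.36363] 11 ((278.3999938964844, 167.79998779296875), (4.427187919616699, 3.1622774600982666), 18.43494987487793)
[0.6103 0.1628 0.248 ] 0.0149
dir deg 70.19886135759323 0.009466752916230258
knob [259.07626 245.62712] 118 [408.75 185.75] 8 ((408.7000427246094, 185.60000610351562), (4.4721360206604, 3.130495071411133), 26.56505012512207)
[ 0.5937 -0.1251  0.1355] 0.0026
dir deg 61.8028956361615 0.01038204070453606
rim [0.62447051 0.14483922 0.2       ]
hooks [array([0.54970524, 0.17899938, 0.165     ]), array([0.5437798 , 0.15317088, 0.165     ])]
front dir 164.71238509937106 hooks line 77.07908415351024
lid ((409.1800842285156, 186.85682678222656), (41.91486358642578, 43.410396575927734), 71.33256530761719)
[ 0.59311603 -0.12622931  0.128     ]
[[291.6 149.2]
 [271.5 169.3]
 [291.8 188.9]
 [312.  168.6]] [[367.9 197.5]
 [368.7 183.4]
 [344.  181.6]
 [342.1 195.5]]
gourd [0.68567106 0.01216545 0.16      ]
canister [ 0.60966362 -0.24957067  0.195     ]
```

Run:
```python
from h import *
s=cam('scene');t=cam('top')
H=cv2.cvtColor(t['image'],cv2.COLOR_BGR2HSV)
print(H[170,280:296].tolist(),H[186,404:420].tolist(),H[186,384:392].tolist(),H[190,255:258].tolist())
def br(roi,hm=12,sm=110):
    u0,v0,u1,v1=roi;h=H[v0:v1,u0:u1].astype(int);m=((h[...,0]<=hm)&(h[...,1]>sm)).astype(np.uint8)
    n,l,st,ce=cv2.connectedComponentsWithStats(m);i=1+np.argmax(st[1:,4]);ys,xs=np.where(l==i);return np.c_[xs+u0,ys+v0].astype(np.float32)
for n,rs,rt in(('grip',(335,155,380,185),(268,150,312,190)),('knob',(245,232,275,258),(400,172,424,200))):
    a=brown(s,rs)[0];p=br(rt);r=cv2.minAreaRect(p);X,e=tri(s,a,t,p.mean(0));print(n,len(p),p.mean(0),r,X.round(4),round(e,4))
    q=cv2.boxPoints(r);L=max(range(4),key=lambda i:np.linalg.norm(q[i]-q[(i+1)%4]));d=plane(t,q[L],X[2])-plane(t,q[(L+1)%4],X[2]);print(np.degrees(np.arctan2(d[1],d[0]))%180,np.linalg.norm(d))
```

```text
[[12, 132, 81], [13, 142, 88], [13, 163, 91], [12, 168, 91], [13, 185, 95], [13, 188, 102], [12, 191, 103], [13, 191, 107], [13, 192, 106], [14, 192, 109], [12, 186, 107], [13, 194, 109], [12, 195, 106], [13, 197, 101], [13, 189, 100], [13, 179, 94]] [[16, 40, 145], [14, 85, 126], [12, 155, 99], [12, 186, 111], [13, 192, 121], [14, 197, 123], [13, 196, 120], [14, 197, 114], [13, 194, 113], [13, 189, 109], [14, 191, 95], [12, 185, 84], [13, 124, 74], [18, 57, 81], [20, 35, 87], [18, 33, 93]] [[18, 157, 109], [17, 158, 103], [16, 151, 86], [17, 92, 80], [19, 37, 111], [16, 31, 142], [20, 25, 150], [18, 25, 153]] [[18, 155, 155], [18, 161, 155], [19, 156, 154]]
grip 6 [280.33334 167.83333] ((280.1999816894531, 167.90000915527344), (0.9486832022666931, 4.110960960388184), 18.434947967529297) [0.6117 0.1603 0.2495] 0.0127
161.79367014324498 0.008839729509346183
knob 8 [411.    188.375] ((411.0, 188.0), (4.0, 2.0), -0.0) [ 0.5896 -0.1272  0.1337] 0.005
89.04989869260459 0.009384759171314818
```

Run:
```python
from h import *
s=cam('scene');t=cam('top')
H=cv2.cvtColor(t['image'],cv2.COLOR_BGR2HSV)
def br(roi,hm=15,sm=115):
    u0,v0,u1,v1=roi;h=H[v0:v1,u0:u1].astype(int);m=((h[...,0]<=hm)&(h[...,1]>sm)).astype(np.uint8)
    n,l,st,ce=cv2.connectedComponentsWithStats(m);i=1+np.argmax(st[1:,4]);ys,xs=np.where(l==i);return np.c_[xs+u0,ys+v0].astype(np.float32)
for n,rs,rt in(('grip',(335,155,380,185),(268,150,312,190)),('knob',(245,232,275,258),(400,172,424,200))):
    a=brown(s,rs)[0];p=br(rt);r=cv2.minAreaRect(p);X,e=tri(s,a,t,p.mean(0));print(n,len(p),p.mean(0),r,X.round(4),round(e,4))
    q=cv2.boxPoints(r);L=max(range(4),key=lambda i:np.linalg.norm(q[i]-q[(i+1)%4]));d=plane(t,q[L],X[2])-plane(t,q[(L+1)%4],X[2]);print(np.degrees(np.arctan2(d[1],d[0]))%180,np.linalg.norm(d))
R=Ro.from_rotvec(robot.read_state()['orientation']).as_matrix();print(R.round(3))
```

```text
grip 125 [286.288 169.104] ((286.82861328125, 169.07583618164062), (25.484079360961914, 5.171769142150879), 12.994616508483887) [0.6119 0.1522 0.2512] 0.0014
75.65291226762834 0.05411738171407308
knob 88 [410.92044 184.63637] ((411.0, 184.5), (9.0, 10.0), 90.0) [ 0.5964 -0.1283  0.139 ] 0.0005
89.0632075226834 0.023407231562750493
[[-0.938  0.346 -0.   ]
 [ 0.346  0.938 -0.   ]
 [ 0.    -0.    -1.   ]]
```

```bash
python3 -m inch '[[[0,0,-4,0,0,0,1],[0,0,-4,0,0,-5.75,1],[-3.5,-2,0,0,0,0,1],[-4,-2.3,0,0,0,0,1],[-4,-2.3,0,0,0,0,1]]]' 20
python3 -m inch '[[[-4,-2.3,0,0,0,0,1],[-4,-2.3,0,0,0,0,1],[-4,-2.3,0,0,0,0,1],[-4,-2.3,0,0,0,0,1],[-4,-2.3,0,0,0,0,1]]]'
python3 -m inch '[[[-4,-2.3,0,0,0,0,1],[-4,-2.3,0,0,0,0,1],[-4,-2.2,0,0,0,0,1],[0,0,0,0,0,0,1],[0,0,0,0,0,0,1]]]'
```

```text
t: 0.9
tool_pos: [0.3033, 0.4694, 0.2991]
orientation: [0.395, 3.116, 0.001]
force: [1.7, 0.2, -0.5]
opening: 0.0575
t: 1.4
tool_pos: [0.4685, 0.3071, 0.2989]
orientation: [0.397, 3.116, 0.001]
force: [-0.1, 1.1, -0.3]
opening: 0.0172
t: 1.9
tool_pos: [0.5669, 0.2118, 0.2982]
orientation: [-0.4, -3.115, 0.0]
force: [-0.5, -0.5, -0.3]
opening: 0.0003
```

```bash
python3 -m inch '[[[-3.5,-1.8,0,0,0,0,1],[-3.2,-1.7,0,0,0,0,1],[-2.5,-1.4,0,0,0,0,1],[0,0,0,0,0,0,1],[0,0,0,0,0,0,1]]]'
python3 - <<'E'
from h import *
s=cam('scene','s1.png');t=cam('top','t1.png')
a=s['image'][120:250,290:430];b=t['image'][120:220,230:340]
cv2.imwrite('pics/c1.png',np.hstack([cv2.resize(a,(388,360)),cv2.resize(b,(396,360))]))
print(robot.read_state()['tool_pos'])
E
```

```text
t: 2.4
tool_pos: [0.6427, 0.1434, 0.2985]
orientation: [-0.396, -3.116, -0.001]
force: [-0.2, 0.7, 0.8]
opening: 0.0001
[0.64242076 0.14392525 0.29895828]
```

View pics/c1.png

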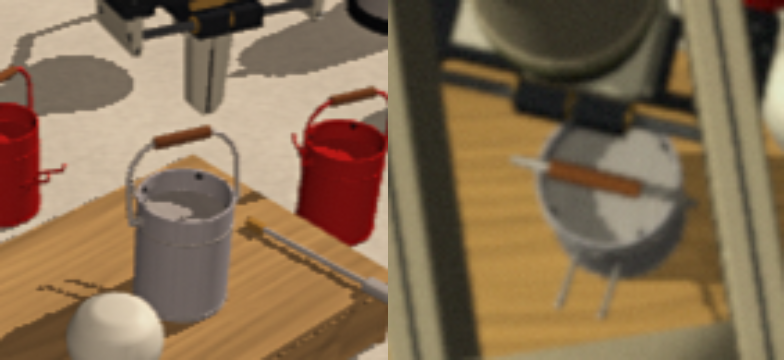

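View c1: in the top half the closed fingers are behind (+x of) the grip, about (575,110) against (595,178). In the scene half the fingertip (205,105) is above and behind the grip (183,137). Next I go down behind the grip and sweep forward.

```bash
python3 -m inch '[[[0,0,3,0,0,0,1],[0,0,3,0,0,0,1],[1.0,0,0,0,0,0,1],[1.0,0,0,0,0,0,1],[0.8,0,0.2,0,0,0,1]]]'
python3 -m inch '[[[0.7,0,0.3,0,0,0,1],[0.9,0,0.5,0,0,0,1],[0.9,0,0.5,0,0,0,1],[0.7,0,0.7,0,0,0,1],[0.7,0,0.7,0,0,0,1]]]'
python3 -m inch '[[[0.4,0,0.2,0,0,0,1],[0.4,0,0,0,0,0,1],[0,0,0,0,0,0,1]]]'
```

```text
t: 3.0
tool_pos: [0.616, 0.1503, 0.2394]
orientation: [0.395, 3.113, 0.002]
force: [1.1, -0.1, -0.4]
opening: 0.0004
t: 3.5
tool_pos: [0.5785, 0.1593, 0.2102]
orientation: [0.397, 3.114, 0.001]
force: [3.1, -0.7, -1.5]
opening: 0.0005
t: 3.8
tool_pos: [0.5705, 0.161, 0.2077]
orientation: [0.397, 3.116, -0.0]
force: [3.5, -1.2, -3.0]
opening: -0.0
```

```bash
python3 -m inch '[[[0,0,-2.5,0,0,0,1],[1.4,0,0,0,0,0,1],[0,0,0,0,0,0,1],[0,0,1.5,0,0,0,1],[0,0,1.0,0,0,0,1]]]'
python3 -m inch '[[[0,0,1,0,0,0,1],[0,0,1,0,0,0,1],[0,0,0.7,0,0,0,1],[0,0,0.7,0,0,0,1],[0,0,0,0,0,0,1]]]'
```

```text
t: 4.3
tool_pos: [0.5568, 0.1644, 0.2056]
orientation: [-0.397, -3.115, 0.001]
force: [-0.9, 0.8, 0.5]
opening: 0.0006
t: 4.8
tool_pos: [0.5565, 0.1644, 0.1722]
orientation: [-0.397, -3.115, 0.001]
force: [0.0, -0.1, 0.3]
opening: 0.0005
```

Run:
```python
from h import *
s=cam('scene','s2.png');t=cam('top','t2.png')
a=s['image'][130:250,300:420];b=t['image'][120:220,230:340]
cv2.imwrite('pics/c2.png',np.hstack([cv2.resize(a,(360,360)),cv2.resize(b,(396,360))]))
```

```text
(no output)
```

View pics/c2.png

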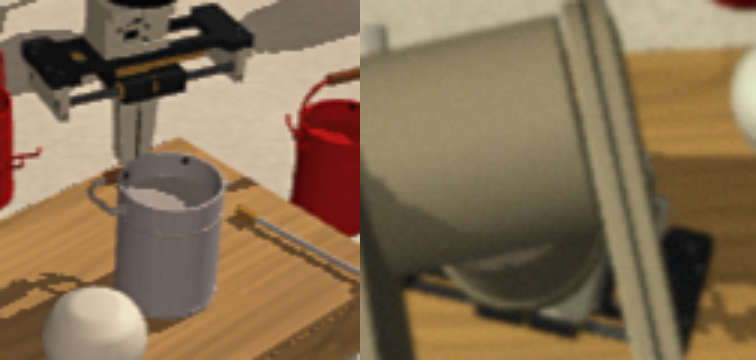

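View c2: the handle is swung forward, with the grip under the fingertip near (115,172), but not yet in the catch. I press on down and watch the force.

```bash
python3 -m inch '[[[0,0,0.4,0,0,0,1],[0,0,0.3,0,0,0,1],[0,0,0,0,0,0,1]]]'; python3 -m inch '[[[0,0,0.2,0,0,0,1],[0,0,0,0,0,0,1]]]'
```

```text
t: 5.2
tool_pos: [0.5578, 0.1647, 0.1682]
orientation: [0.397, 3.114, 0.001]
force: [-2.2, 0.3, 5.8]
opening: 0.0003
t: 5.4
tool_pos: [0.558, 0.1647, 0.1678]
orientation: [0.397, 3.114, 0.001]
force: [-7.4, -2.2, 17.2]
opening: 0.0003
```

Contact force rises with the TCP at z = 0.168, which is the expected grip top in the catch, so the handle is down. Next I rise, open, and turn the jaws to world x, keeping clear of the canister.

```bash
python3 -m inch '[[[0,0,-4,0,0,0,1],[0,0,-4,0,0,0,1],[0,0,-2,0,0,8.4,-1],[0,0,0,0,0,8.4,-1],[0,0,0,0,0,8.4,-1]]]'; python3 -m inch '[[[0,0,0,0,0,8.4,-1],[0,0,0,0,0,8.4,-1],[0,0,0,0,0,8.4,-1],[0,0,0,0,0,8.4,-1],[0,0,0,0,0,8.4,-1]]]';python3 -m inch '[[[0,0,0,0,0,8.3,-1],[0,0,0,0,0,0,-1],[0,0,0,0,0,0,-1]]]'
python3 - <<'E'
from h import *
s=robot.read_state();print(s['tool_pos'],Ro.from_rotvec(s['orientation']).as_matrix().round(3),s['q'])
E
```

```text
t: 5.9
tool_pos: [0.5579, 0.1647, 0.2662]
orientation: [1.075, 2.949, 0.002]
force: [-1.0, 1.1, 0.4]
opening: 0.0197
t: 6.4
tool_pos: [0.5572, 0.1646, 0.2647]
orientation: [2.062, 2.37, 0.0]
force: [0.5, 0.5, -0.6]
opening: 0.06
t: 6.7
tool_pos: [0.5571, 0.1646, 0.2647]
orientation: [2.217, 2.226, 0.0]
force: [-0.1, 0.5, -0.1]
opening: 0.0838
[0.55714888 0.16456703 0.26466621] [[-0.004  1.     0.   ]
 [ 1.     0.004  0.   ]
 [ 0.     0.    -1.   ]] [1.98947265e-01 6.39547275e-02 1.47566946e+00 1.98361036e-05
 1.60185406e+00 1.94837084e-01]
```

```bash
python3 -m inch '[[[-4.5,0.6,0,0,0,0,-1],[-4.5,0.6,0,0,0,0,-1],[-4.5,0.6,0,0,0,0,-1],[-4.5,0.6,0,0,0,0,-1],[-4.5,0.6,0,0,0,0,-1]]]'; python3 -m inch '[[[-4.0,0.6,1,0,0,0,-1],[-2.7,0.2,2,0,0,0,-1],[0,0,1.5,0,0,0,-1],[0,0,0,0,0,0,-1],[0,0,0,0,0,0,-1]]]'
python3 - <<'E'
from h import *
s=cam('scene','s3.png');t=cam('top','t3.png')
a=s['image'][150:250,300:400];b=t['image'][130:220,250:340];d=s['image'][200:300,190:310]
cv2.imwrite('pics/c3.png',np.vstack([np.hstack([cv2.resize(a,(400,400),interpolation=2),cv2.resize(b,(400,400),interpolation=2)]),np.hstack([cv2.resize(d,(240,200)),np.zeros((200,560,3),np.uint8)])]))
print(robot.read_state()['tool_pos'])
# rim ellipse in top: grey tin mask
for c,roi in((t,(250,130,340,220)),(s,(325,150,400,240))):
    u0,v0,u1,v1=roi;h=cv2.cvtColor(c['image'],cv2.COLOR_BGR2HSV)[v0:v1,u0:u1].astype(int)
    m=(h[...,1]<75).astype(np.uint8);m=cv2.morphologyEx(m,cv2.MORPH_OPEN,np.ones((5,5),np.uint8));cs=max(cv2.findContours(m,0,1)[0],key=cv2.contourArea)
    print(cv2.boundingRect(cs),u0,v0, cv2.contourArea(cs))
    for y in range(0,v1-v0,4):
        x=np.where(m[y])[0]
        if len(x):print(y+v0,x.min()+u0,x.max()+u0,end='; ')
    print()
E
```

```text
t: 7.2
tool_pos: [0.5871, -0.0622, 0.2648]
orientation: [2.217, 2.226, 0.001]
force: [0.1, 0.8, 0.3]
opening: 0.0929
t: 7.7
tool_pos: [0.5949, -0.1264, 0.2196]
orientation: [-2.219, -2.223, 0.0]
force: [-0.0, -0.0, 0.4]
opening: 0.0929
[ 0.59566612 -0.12633601  0.22096102]
(21, 20, 43, 47) 250 130 1466.0
130 250 339; 134 250 292; 138 335 339; 142 334 339; 146 334 339; 150 286 339; 154 279 339; 158 275 306; 162 273 309; 166 271 310; 170 271 311; 174 272 311; 178 273 311; 182 275 313; 186 278 313; 190 280 307; 194 285 302; 
(0, 0, 75, 90) 325 150 4347.5
150 325 399; 154 325 399; 158 325 399; 162 325 399; 166 325 399; 170 325 394; 174 325 396; 178 325 397; 182 325 397; 186 325 397; 190 340 396; 194 340 396; 198 340 373; 202 340 373; 206 339 372; 210 339 372; 214 339 372; 218 339 371; 222 338 371; 226 326 371; 230 325 369; 234 325 364; 238 325 347;
```

View pics/c3.png

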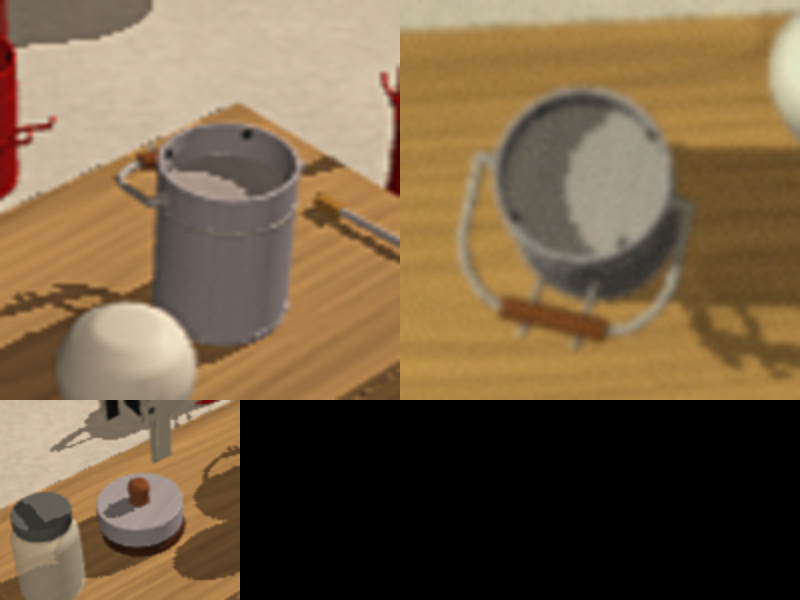

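View c3: the handle is down with its grip over the hooks (crop 553,318). The tin's rim spans crop (498–672, 90–262), so its centre is at about top px (291.2,169.4). The lids are undisturbed. I fit the rim by casting rays.

Run:
```python
from h import *
from scipy.optimize import least_squares as ls
s=robot.read_camera('scene');t=cam('top');tf=t['image']
h=cv2.cvtColor(tf,cv2.COLOR_BGR2HSV).astype(int)
def circ(mask,roi,z,r,vmax):
    u0,v0,u1,v1=roi;m=cv2.morphologyEx(mask[v0:v1,u0:u1].astype(np.uint8),cv2.MORPH_OPEN,np.ones((5,5),np.uint8))
    cs=max(cv2.findContours(m,0,1)[0],key=cv2.contourArea);p=cv2.convexHull(cs)[:,0]+[u0,v0];p=p[p[:,1]<vmax]
    X=np.array([plane(t,q,z)[:2] for q in p]);f=ls(lambda a:np.hypot(*(X-a[:2]).T)-a[2],[*X.mean(0),r],loss='soft_l1',f_scale=.001);return f.x,len(p),np.abs(f.fun).mean()
print('rim',circ(h[...,1]<75,(262,140,320,205),.2,.045,172))
print(tri(t,(291.2,169.4),s,(356.9,190.5)))
# grip down: brown in top
m=((h[...,0]<=15)&(h[...,1]>165)&(h[...,2]<120)).astype(np.uint8);m[:188]=0;m[215:]=0;m[:,:262]=0;m[:,305:]=0
n,l,st,ce=cv2.connectedComponentsWithStats(m);i=1+np.argmax(st[1:,4]);ys,xs=np.where(l==i);r=cv2.minAreaRect(np.c_[xs,ys].astype(np.float32));print(r,st[i])
print('grip',plane(t,(xs.mean(),ys.mean()),.164))
```

```text
rim (array([0.62349103, 0.1474942 , 0.04484746]), 11, np.float64(0.0004619332044530746))
(array([0.62514006, 0.14723795, 0.19562879]), np.float64(0.002447112674562903))
((284.2647399902344, 201.44119262695312), (22.55581283569336, 4.123105525970459), 14.03624439239502) [273 198  23   9  81]
grip [0.55677095 0.16238638 0.164     ]
```

```bash
python3 -m inch '[[[0,0,3,0,0,0,-1],[0,0,3,0,0,0,-1],[0,0,2,0,0,0,-1],[0,0,0,0,0,0,-1]]]'
```

```text
t: 8.3
tool_pos: [0.5931, -0.1262, 0.1366]
orientation: [-2.217, -2.219, 0.004]
force: [-0.0, 0.1, -0.3]
opening: 0.0929
```

```bash
python3 -m inch '[[[0,0,0.5,0,0,0,-1],[0,0,0,0,0,0,1],[0,0,0,0,0,0,1],[0,0,0,0,0,0,1],[0,0,0,0,0,0,1]]]' 35; python3 -m inch '[[[0,0,0,0,0,0,1],[0,0,0,0,0,0,1],[0,0,0,0,0,0,1],[0,0,0,0,0,0,1],[0,0,0,0,0,0,1]]]'
```

```text
t: 8.8
tool_pos: [0.5955, -0.1276, 0.1355]
orientation: [2.221, 2.22, 0.001]
force: [-0.3, 0.2, -0.5]
opening: 0.0656
t: 9.3
tool_pos: [0.595, -0.1275, 0.1346]
orientation: [-2.222, -2.221, -0.0]
force: [1.6, 0.4, 1.9]
opening: 0.0257
```

```bash
python3 -m inch '[[[0,0,0,0,0,0,0],[0,0,0,0,0,0,0],[0,0,0.4,0,0,0,0],[0,0,0,0,0,0,0],[0,0,0,0,0,0,1]]]'; python3 -m inch '[[[0,0,0,0,0,0,1],[0,0,0,0,0,0,1],[0,0,0,0,0,0,1],[0,0,0,0,0,0,1],[0,0,0,0,0,0,1]]]' 40;  python3 -m inch '[[[0,0,-1,0,0,0,1],[0,0,-2,0,0,0,1],[0,0,-3,0,0,0,1],[0,0,-4,0,0,0,1],[0,0,0,0,0,0,1]]]'
```

```text
t: 9.8
tool_pos: [0.5948, -0.1274, 0.1303]
orientation: [-2.221, -2.221, 0.001]
force: [-0.2, 0.4, 1.3]
opening: 0.042
t: 10.3
tool_pos: [0.5951, -0.1275, 0.1307]
orientation: [2.222, 2.221, 0.0]
force: [0.3, 0.5, 0.1]
opening: 0.0242
t: 10.8
tool_pos: [0.598, -0.1283, 0.2384]
orientation: [2.215, 2.214, 0.008]
force: [2.1, 0.3, -0.5]
opening: 0.0241
```

```bash
python3 -m inch '[[[1,0,-1.3,0,0,0,1],[2.5,0.2,-1.2,0,0,0,1],[3.5,0.4,0,0,0,0,1],[3.5,0.4,0,0,0,0,1],[3.5,0.4,0,0,0,0,1]]]'; python3 -m inch '[[[3.5,0.4,0,0,0,0,1],[3.5,0.4,0,0,0,0,1],[3.5,0.4,0,0,0,0,1],[2,0.2,0,0,0,0,1],[1,0,0,0,0,0,1]]]'; python3 -m inch '[[[0,0,0,0,0,0,1],[0,0,0,0,0,0,1],[0,0,0,0,0,0,1]]]'
python3 - <<'E'
from h import *
s=cam('scene','s4.png');t=cam('top','t4.png')
a=s['image'][130:250,300:420];b=t['image'][120:220,230:340]
cv2.imwrite('pics/c4.png',np.hstack([cv2.resize(a,(400,400),interpolation=2),cv2.resize(b,(396,400))]))
st=robot.read_state();print(st['tool_pos'],Ro.from_rotvec(st['orientation']).as_matrix().round(3))
E
```

```text
t: 11.3
tool_pos: [0.6081, 0.0145, 0.2545]
orientation: [-2.221, -2.219, 0.002]
force: [0.7, -0.3, -2.3]
opening: 0.0241
t: 11.8
tool_pos: [0.6219, 0.1502, 0.2542]
orientation: [-2.218, -2.222, 0.003]
force: [0.6, -0.7, -1.9]
opening: 0.0243
t: 12.1
tool_pos: [0.6231, 0.1463, 0.2555]
orientation: [2.223, 2.22, -0.001]
force: [0.4, -0.2, -2.9]
opening: 0.0243
[0.62320809 0.14630301 0.25568584] [[ 0.002  1.    -0.   ]
 [ 1.    -0.002 -0.   ]
 [-0.    -0.    -1.   ]]
```

View pics/c4.png

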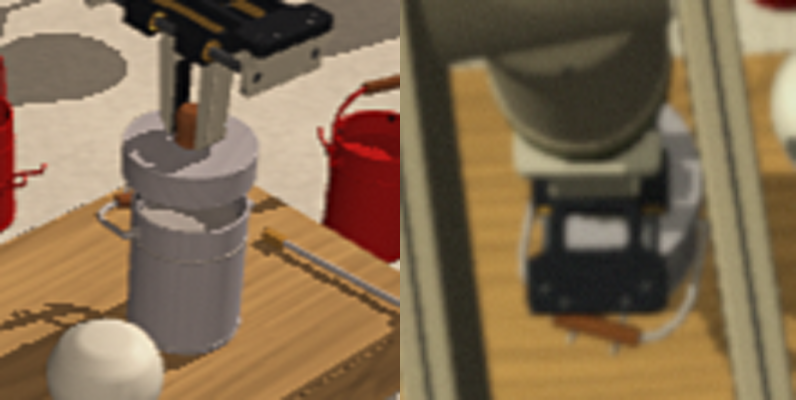

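View c4: the nested lids are held level above the tin. The lid's top disc spans crop x 122–258 (scene u of about 357) and the rim spans about 131–249. I check the alignment by projection.

Run:
```python
from h import *
s=cam('scene');im=s['image']
X=[.6233,.1463]
print('lid axis pred top/bottom',proj(s,[[*X,.2527],[*X,.2257]]).round(1),'rim pred',proj(s,[[.6235,.1475,.2],[.6235,.1475,.14]]).round(1))
g=cv2.cvtColor(im,cv2.COLOR_BGR2GRAY).astype(float)
for v in (174,178,182,186,204,208,212,216,220):
    d=np.abs(np.diff(cv2.GaussianBlur(g,(3,3),0)[v])); 
    L=330+np.argmax(d[330:348]); R=364+np.argmax(d[364:385]); print(v,L,R,(L+R)/2+.5,end=' | ')
print();
def cyl(x,y,r,z):  # silhouette mid at height z
    w=np.linspace(0,2*np.pi,361);p=proj(s,[[x+r*np.cos(a),y+r*np.sin(a),z] for a in w]);return p[:,0].min().round(1),p[:,0].max().round(1),((p[:,0].min()+p[:,0].max())/2).round(2),p[:,1].mean().round(1)
print('lid',cyl(*X,.0505,.24),cyl(*X,.0505,.227),'tin',cyl(.6235,.1475,.045,.18),cyl(.6235,.1475,.045,.15))
```

```text
lid axis pred top/bottom [[356.9 171.2]
 [356.3 180.4]] rim pred [[356.2 188.8]
 [354.9 208. ]]
174 336 377 357.0 | 178 336 377 357.0 | 182 336 376 356.5 | 186 338 375 357.0 | 204 338 384 361.5 | 208 338 384 361.5 | 212 337 372 355.0 | 216 337 371 354.5 | 220 337 371 354.5 | 
lid (np.float64(336.2), np.float64(377.1), np.float64(356.67), np.float64(175.8)) (np.float64(336.1), np.float64(376.7), np.float64(356.38), np.float64(180.2)) tin (np.float64(338.1), np.float64(373.4), np.float64(355.77), np.float64(195.5)) (np.float64(337.7), np.float64(372.6), np.float64(355.14), np.float64(205.0))
```

```bash
python3 -m inch '[[[0.1,0,0.7,0,0,0,1],[0,0,0.7,0,0,0,1],[0,0,0.2,0,0,0,1],[0,0,0.2,0,0,0,1],[0,0,0,0,0,0,1]]]';python3 -m inch '[[[0,0,0.2,0,0,0,1],[0,0,0.2,0,0,0,1],[0,0,0.2,0,0,0,1],[0,0,0,0,0,0,1]]]'
```

```text
t: 12.75
tool_pos: [0.6229, 0.1485, 0.2371]
orientation: [-2.222, -2.221, 0.001]
force: [0.1, -0.0, -2.1]
opening: 0.0238
t: 13.15
tool_pos: [0.6231, 0.1485, 0.2314]
orientation: [-2.222, -2.221, 0.0]
force: [0.4, -1.5, -1.8]
opening: 0.0244
```

```bash
python3 -m inch '[[[-0.1,0,0.2,0,0,0,1],[0,0,0.2,0,0,0,1],[0,0,0,0,0,0,1]]]';python3 -m inch '[[[0,0,0.2,0,0,0,1],[0,0,0.2,0,0,0,1],[0,0,0,0,0,0,1]]]'
```

```text
t: 13.45
tool_pos: [0.6232, 0.1476, 0.2274]
orientation: [-2.222, -2.221, -0.0]
force: [0.5, 0.3, -1.6]
opening: 0.0239
t: 13.75
tool_pos: [0.623, 0.1475, 0.2231]
orientation: [-2.222, -2.221, 0.0]
force: [2.1, 0.2, -2.3]
opening: 0.0242
```

```bash
python3 -m inch '[[[0,0,0.2,0,0,0,1],[0,0,0,0,0,0,1]]]';python3 -m inch '[[[0,0,0.2,0,0,0,1],[0,0,0,0,0,0,1]]]';python3 -m inch '[[[0,0,0.2,0,0,0,1],[0,0,0,0,0,0,1]]]'
```

```text
t: 13.95
tool_pos: [0.6231, 0.1476, 0.2211]
orientation: [-2.222, -2.221, 0.0]
force: [1.0, 1.1, -2.6]
opening: 0.0237
t: 14.15
tool_pos: [0.6232, 0.1476, 0.2207]
orientation: [2.222, 2.221, 0.001]
force: [-0.8, 0.6, 4.5]
opening: 0.0242
t: 14.35
tool_pos: [0.6234, 0.1476, 0.2206]
orientation: [2.221, 2.22, 0.003]
force: [-6.5, 0.0, 13.6]
opening: 0.0243
```

```bash
python3 -m inch '[[[0,0,0.2,0,0,0,1],[0,0,0,0,0,0,1],[0,0,0,0,0,0,1]]]'
python3 - <<'E'
from h import *
s=cam('scene','s5.png');st=robot.read_state();print(st['tool_pos'],st['force'])
cv2.imwrite('pics/c5.png',cv2.resize(s['image'][130:250,300:420],(480,480),interpolation=2))
print('rim,lidtop home',proj(s,[[.6235,.1475,.2],[.6235,.1475,.218]]))
E
```

```text
t: 14.65
tool_pos: [0.6236, 0.1477, 0.2205]
orientation: [2.22, 2.22, 0.004]
force: [-10.8, -1.9, 22.4]
opening: 0.0241
[0.62357457 0.14763875 0.22052027] [-10.77697211  -1.57418053  21.62467021]
rim,lidtop home [[356.1573062  188.8241015 ]
 [356.54936816 182.86083751]]
```

View pics/c5.png

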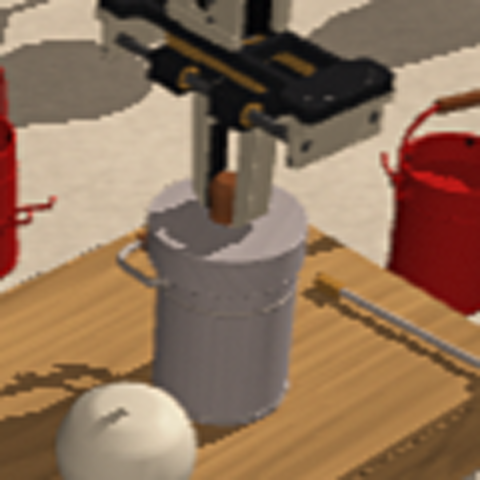

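View c5: the lid sits flush and level on the tin, its skirt overlapping the rim. Its height matches home (TCP 0.2205 against 0.221 expected) under a 22 N push. Now I relieve the push and lift gently.

```bash
python3 -m inch '[[[0,0,-0.3,0,0,0,1],[0,0,-0.3,0,0,0,1],[0,0,-0.1,0,0,0,1],[0,0,0,0,0,0,1]]]'; python3 -m inch '[[[0,0,-0.2,0,0,0,1],[0,0,-0.2,0,0,0,1],[0,0,-0.2,0,0,0,1],[0,0,-0.3,0,0,0,1],[0,0,0,0,0,0,1]]]'; python3 -m inch '[[[0,0,-1,0,0,0,1],[0,0,-1,0,0,0,1],[0,0,-1,0,0,0,1],[0,0,-1,0,0,0,1],[0,0,-1,0,0,0,1]]]'; python3 -m inch '[[[0,0,0,0,0,0,1],[0,0,0,0,0,0,1],[0,0,0,0,0,0,1]]]'
python3 - <<'E'
from h import *
s=cam('scene','s6.png');st=robot.read_state();print(st['tool_pos'],st['force'])
cv2.imwrite('pics/c6.png',cv2.resize(s['image'][110:250,290:430],(560,560),interpolation=2))
print('rim',proj(s,[[.6235,.1475,.2]]))
E
```

```text
t: 15.1
tool_pos: [0.6231, 0.1475, 0.222]
orientation: [-2.222, -2.221, 0.001]
force: [1.4, -0.3, -2.9]
opening: 0.024
t: 15.6
tool_pos: [0.6234, 0.1475, 0.2326]
orientation: [2.221, 2.221, 0.001]
force: [-0.6, 0.1, -2.0]
opening: 0.0239
t: 16.1
tool_pos: [0.6233, 0.1476, 0.283]
orientation: [2.221, 2.221, 0.001]
force: [0.7, -0.4, -1.8]
opening: 0.0239
t: 16.4
tool_pos: [0.6229, 0.1475, 0.2809]
orientation: [-2.221, -2.221, 0.001]
force: [-0.7, -0.3, -1.7]
opening: 0.0239
[0.62280567 0.14748244 0.28074527] [-1.04312344 -0.09994704 -2.0124797 ]
rim [[356.1573062 188.8241015]]
```

View pics/c6.png

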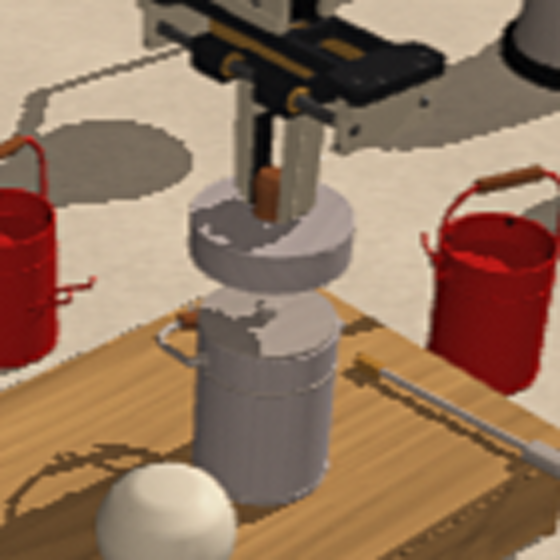

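View c6: the outer lid is held level with a clear gap. The inner lid's flat top stays at the rim (crop 265,315), the handle is down in front, and the tin is upright. The rise is 60 mm, so I hand in.

```bash
python3 -c "
from plant import robot
print(robot.close_job()); s=robot.read_state(); print(s['t'],s['tool_pos'],s['opening'])"
```

```text
the job is handed in; nothing more can be done
None
the job is handed in; nothing more can be done
```

I handed the job in at about 16.4 s of the 67 s allowed; it gave no verdict. The outer lid is held level over the tin, the inner lid stayed in the mouth, and the handle is down in its catch.

- **Handle:** I swung it to the front and pressed it down. It stopped hard at z = 0.168 m, the height expected with the grip in the catch, and the pictures show the grip in the hooks.
- **Pressing the lids on:** I carried the nested pair over by the knob, lowered it on and pressed with about 22 N. It stopped at TCP z = 0.2205 m, against 0.221 m expected for home.
- **Lifting the outer lid:** I raised it 60 mm straight up. The last picture shows it clear and level, about 51 mm over the rim by calculation. The inner lid's flat top lies at the rim and the tin stands upright.
- **Other objects:** I saw no movement of the gourd or bombilla in the last close-up. The canister is outside that crop and I did not check it again.

**What did not agree:** I never saw the expected 8 N snap resistance on the way in, nor the 3 to 4 N pull when the lids parted. I only had force readings at the end of each move, so both could have passed between readings. That the inner lid is fully home therefore rests on the hard stop height and the last picture.

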